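Clamp the medal and hold the marker's recessed reset button

TASK

The medal marker has lost its zero: first swing the red cam lever of the marking fixture all the way over, away from the side it starts on, so that the clamp grips the medal. Then draw the yellow stylus out of its wooden stand, reach its thin steel tip down through the yellow-ringed hole in the grey console and press the recessed red button fully down, and finish like that: the program ends with the gripper still holding the stylus and the stylus still holding the button down. Leave the lever over, the medal in its clamp, and the other things on the bench where they are.

Things in the scene. Friction and masses are not known exactly. Their poses are not given: they have to be found in the camera images.
- fixture: fixed marking fixture: dark plate 250 x 110 x 15 with a grey column (290 high) at its own +x end and a blue marking head over the medal (needle 86 above bench). Origin on the bench; plate spans own x -85 to +165, y -55 to +55. Own +x runs from cam lever to column, roughly along world +y, within 0.3 rad.
- cam_lever (a joint): red cam lever's angle about its vertical pivot, rad, growing counter-clockwise from above: starts at 0 to 0.2 (open), end stop 1.5 is fully over (clamped). At q it points 2.39 + q rad from the fixture's own +x; the knob starts on the robot's side and swings away from the robot (world +x). Stays where left; takes 1.5 to 3 N at the knob.
- lever_knob (a point): mid-height of the lever's upright red round knob, 61 above the bench: diameter 20, from 42 to 76 above the bench, on the lever's end, 85 from the pivot. The lever's flat arm below it, 14 wide, has its upper face 44 above the bench. The knob does not turn on the lever.
- lever_pivot (a point): point on the vertical pivot axis of the cam lever, at knob mid-height (61 above the bench); fixed, at own x -38, y 0 of the fixture
- medal: bronze medal, diameter 60, 6 thick, loose on the fixture plate between the red clamp pad and the steel V jaw (origin: centre of underside). The lever's cam pushes the pad against it over the last third of its swing.
- clamp_pad: red sprung pad 40 wide on the sliding aluminium jaw; driven by the cam lever, 6 mm over the full swing
- console: grey control console, fixed to the bench: block 100 (own x) x 120 (own y) x 60 high, origin at the centre of its underside; dark display and three small lamps on top are look only
- aperture (a point): centre of the mouth of the round hole in the console's top, 60 above the bench, at own x -22, y +28 of the console; hole diameter 17, straight down, ringed in yellow
- reset_button: recessed red push button inside the hole, cap diameter 14, moving straight down 5 mm to its stop; spring, 2 N to start and 6 N at full travel, and it comes back up when let go
- button_top (a point): centre of the button's upper face: 35 above the bench (25 below the console's top) when up, 30 above the bench when fully down
- stylus: stylus, 115 long, 50 g, round; own z runs from the tip up to the handle's end, origin at the tip. Steel shank diameter 6, z 0 to 45; brass collar diameter 22, z 45 to 50; yellow handle diameter 16, z 50 to 115. It starts upright in the stand, collar resting on its top, tip 5 above the bench.
- stylus_tip (a point): the stylus's lower end (its tip)
- stylus_grip (a point): point on the stylus's axis in its yellow handle, 88 above the tip: a good place to grip, from above with the fingers pointing down
- stylus_stand: wooden block 60 x 60 x 50 high fixed to the bench, with one upright hole of diameter 9 at its centre for the stylus; origin at the centre of its underside
- spare_medal_1: loose bronze medal like the clamped one, lying flat near the robot; bystander, leave it alone (origin: centre of underside)
- spare_medal_2: loose bronze medal lying flat beyond the console; bystander, leave it alone (origin: centre of underside)
- amber_bottle: small amber glass bottle, diameter 42, 85 high, black cap; bystander, leave it alone (origin: centre of underside)
- brush_pot: dark steel pot, diameter 56, 80 high, with brushes standing up to about 200 high; bystander, leave it alone (origin: centre of underside)
- petri_dish: closed clear dish, diameter 94, 18 high, with a brass disc on it; bystander, leave it alone (origin: centre of underside)
- screwdriver: screwdriver 150 long lying on the bench; bystander, leave it alone (origin: centre of underside)
- white_jar: white lidded jar, diameter 36, 35 high; bystander, leave it alone (origin: centre of underside)
There are look-alikes about, which are no part of the job. What is shaped like the medal but blue or pink is not meant.

How it is judged (in metres and radians):
On the way, in this order (a step that is already met when the one before it is completed fails the run):
1. the cam lever is swung over and the pad grips the medal (value of joint cam_lever above 1.35 rad and contact force between clamp_pad and medal above 2 N), for 0.2 s.
2. the stylus is drawn clear of its stand in the gripper (z of stylus_tip in the frame of stylus_stand above 0.052 m and contact force between the fingers and stylus above 1 N), for 0.2 s.
At the end, for the whole second after the job is handed in: Through the last second: button 3.8+ of 5 mm down under the stylus (over 2 N, tip within 9 mm of the hole's axis), fingers gripping the stylus (over 2 N), lever beyond 1.35 rad, pad on medal over 2 N, medal within 10 mm and bystanders within 30 mm of their starts (all of step 1 and height (world z) of button_top below 0.0312 m and contact force between stylus and reset_button above 2 N and contact force between the fingers and stylus above 2 N and horizontal distance between stylus_tip and aperture below 0.009 m and distance of medal from where it was at the start of the episode below 0.01 m and distance of each of spare_medal_1, spare_medal_2, amber_bottle, brush_pot, petri_dish, screwdriver, white_jar from where it was at the start of the episode below 0.03 m); the arm keeps its last pose, push and grip.
It fails at once if the reset button is pressed while the cam lever is not over (height (world z) of button_top below 0.033 m and value of joint cam_lever below 1.2 rad).
It fails at once if the medal is knocked out of its clamp (distance of medal from where it was at the start of the episode above 0.015 m).
It fails at once if a bystander is pushed away or knocked over (distance of any of spare_medal_1, spare_medal_2, amber_bottle, brush_pot, petri_dish, screwdriver, white_jar from where it was at the start of the episode above 0.03 m or angle between any of amber_bottle, brush_pot, white_jar's own z axis and vertical above 0.6 rad).
It also fails if it takes over 58 s, if anything falls off the work surface, if the arm or the gripper's body presses on something with over 40 N, if the wrist force passes 120 N, or if a joint passes its speed limit or range.

ROBOT

A 6-joint arm with a two-finger parallel gripper is mounted at the origin on the work surface. World frame = base frame: x ahead of the robot, y to its left, z up, the work surface at z = 0. Lengths are in m, angles in degrees, forces in N, time in s.
With the tool pointing down it reaches from about 0.25 to 0.725 m from the base axis. Payload 9.7 kg.
Tool frame: the origin (TCP) lies at the very end of the fingers, on their centre line; the grasp point (between the pads) lies 19 mm behind it; z points along the fingers, y is the line along which they close (so a half turn about z gives the same grasp; the last joint's range is limited). The gripper opens to 85 mm and grips with 20 to 120 N. Pads are 22 mm wide; open, the fingers measure 114 mm over their backs; the gripper's body (76 mm by 85 mm) begins 54 mm behind the grasp point. The pads swing forward as they close: fully open they stand 13 mm farther back than shut.
Start: joints at [63.484, 4.979, 10.078, 95.1, 0, 90], TCP at [0.246, 0.492, 0.194] pointing down, gripper open.
Joint ranges: [-179.16, 179.16], [-48.56, 103.87], [-65.8, 70.77], [-126.05, 130.52], [-82.76, 87.17], [-180, 180]. Speed limits (degrees/s): [127.2, 127.2, 147.25, 180, 180, 180].

INTERFACE

Orientations are given as [roll, pitch, yaw] about the fixed x, y, z axes, in that order (R = Rz(yaw) Ry(pitch) Rx(roll)).
In Python, from workcell import bot gives the robot as it stands.
- The arm moves only by the tool arm_command, never from a script. Its argument "series" is a list of rows, each a list of 4 numbers: the shift along the tool's x, y, z in m, then the turn about the tool's z in rad. A call has exactly 5 rows; each row is the pose to reach, as a shift and turn from the pose commanded when the call began, along the tool's axes at that moment; what a row does not reach only later rows make up. A row lasts 1/10 s, in which the tool goes at most 50 mm and 8.59 degrees, less where a joint would pass 70% of its speed; a pose out of reach is approached as far as the arm can. A call with a gripper value outside its range is refused whole. "hand" is the finger opening in m, from 0 to 0.0854, set as the call begins (left out, the last holds). The fingers move at their own pace and stop on an object; "grip_force" is the grip in N (left out, the last holds). Time passes only in rows, so rows that repeat a pose let the fingers close, or fill a call up. It gives the time, the measured TCP pose, the force, the opening and the grip force at its end, in the units of the state.
- bot.get_obs(): the state, without advancing time (a new reading comes with each control period).
- bot.camera(name): name is "scene" or "top"; returns a dict with "color" (400x640x3 uint8, blue, green, red), "camera_matrix" (3x3 intrinsics, pixels), "dist_coeffs" ([k1, k2, p1, p2, k3] as OpenCV has them; the pictures are not rectified), "xyz" and "orientation" of the camera in the world. Camera axes: x right, y up, looking along -z (the intrinsics and any distortion apply to the point x, -y, -z); pixel columns grow to the right and rows downward; lengths in m; the calibration is good to about 2 mm. A picture is of the moment at which its call begins. There is no depth.
- bot.job_done(): hands the job in; it is judged then, once.
Trained networks look in the newest picture that a camera, given by its name, has taken for a name from the list of things; names that differ only in an ending like _2 or _b are one class to them, and where a whole thing is asked for, a point or a joint stands for the part that bears it (a point fixed in the world has none). Each returns a list of dicts, best first, with "confidence" (0 to 1); they miss things now and then, are a little off and sometimes report something else, mostly with a low value. They report only what shows in the picture. A call takes as long as a camera call. They do not tell look-alikes from the thing itself.
- bot.find_in(camera, target): "location" ([column, row] in pixels, amid what is visible of it).
- bot.mark_of(camera, target): "location" ([column, row] in pixels: a listed point, or the origin of a listed thing).
The state is a dict: "time": time; "q": joint angles; "qd": joint speeds; "joint_efforts": joint torques, N m; "ee_pos": TCP position; "tcp_rot": TCP orientation; "wrist_force": force on the tool from outside, world axes, zero at the start; "torque": the same for the moment, N m; "opening": finger opening in m; "grasp_force": force on a finger pad.
Only numpy, scipy, OpenCV 4.12 (cv2) and the standard library are available. Lean on these libraries where they do the work, as an engineer would, in place of code of your own. Each camera call takes 0.05 s, during which the arm holds its last target. There are 200 camera calls.

## Working session

There is one attempt and no reset: what is moved stays moved. The work goes in short steps, Python scripts to look and compute and a tool call to move; the robot and the scene stay as the last step left them, time stands still between calls to the robot, and variables do not carry over. Pictures are saved under pics/ and viewed, at most 10 in all, crops included, and the job is handed in when it is done.

Besides the shell and the picture viewer there is one more tool, called after "Request:" as name(argument=value, ...) on one line, values as JSON. arm_command: Moves the arm, as the interface text tells. Its arguments: {"type":"object","properties":{"series":{"type":"array"},"hand":{"type":"number"},"grip_force":{"type":"number"}},"required":["series"]}

```bash
mkdir -p pics; cat > h.py <<'E'
import numpy as np,cv2
from scipy.spatial.transform import Rotation as R
from workcell import bot
def cam(n):
    return bot.camera(n)
def rot(c):
    o=np.array(c["orientation"],float)
    if o.shape==(3,3): return o
    if o.size==4: return R.from_quat(o).as_matrix()
    return R.from_euler('xyz',o,degrees=True).as_matrix()
def ray(c,px):
    u=cv2.undistortPoints(np.array([[px]],float),np.array(c["camera_matrix"]),np.array(c["dist_coeffs"]))[0,0]
    return np.array(c["xyz"]),rot(c)@np.array([u[0],-u[1],-1])
def atz(c,px,z):
    o,d=ray(c,px); return o+d*(z-o[2])/d[2]
def proj(c,P):
    p=(np.atleast_2d(P)-np.array(c["xyz"]))@rot(c)*[1,-1,-1]
    return cv2.projectPoints(p,np.zeros(3),np.zeros(3),np.array(c["camera_matrix"]),np.array(c["dist_coeffs"]))[0][:,0]
def tri(c1,p1,c2,p2):
    o1,d1=ray(c1,p1);o2,d2=ray(c2,p2);d1/=np.linalg.norm(d1);d2/=np.linalg.norm(d2)
    t=np.linalg.lstsq(np.c_[d1,-d2],o2-o1,rcond=None)[0]
    a=o1+t[0]*d1;b=o2+t[1]*d2
    return (a+b)/2,np.linalg.norm(a-b)
E
python3 - <<'E'
from h import *
np.set_printoptions(precision=4,suppress=True)
print(bot.get_obs())
C={n:cam(n) for n in("scene","top")}
for n,c in C.items():
    cv2.imwrite(f"pics/{n}0.png",c["color"]); print(n,c["xyz"],c["orientation"],c["camera_matrix"],c["dist_coeffs"])
Z=dict(lever_knob=.061,lever_pivot=.061,aperture=.06,stylus_grip=.093,stylus_tip=.005,stylus_stand=0,console=0,fixture=0,medal=.015,button_top=.035,spare_medal_1=0,amber_bottle=0,brush_pot=0,petri_dish=0,screwdriver=0,white_jar=0)
for t,z in Z.items():
    for n,c in C.items():
        for m in bot.mark_of(n,t)[:3]: print(t,n,np.round(m["location"],1),round(m["confidence"],2),atz(c,m["location"],z))
E
```

```text
{'time': 0.0, 'q': array([63.4848,  5.0103, 10.0343, 95.0969, -0.0005, 89.9997]), 'qd': array([ 0.0138, -0.0469,  0.0041,  0.0907,  0.0466, -0.0688]), 'joint_efforts': array([  0.0027, -52.0389,  46.4807,   0.0163,   0.    ,   0.    ]), 'ee_pos': array([0.2454, 0.4919, 0.193 ]), 'tcp_rot': array([-179.927 ,    0.0005,  153.4851]), 'wrist_force': array([0.2093, 0.2904, 0.2878]), 'torque': array([-0.0411, -0.0086, -0.0222]), 'grasp_force': 0.0, 'opening': 0.08568251681266893}
scene [ 1.1048 -0.3214  0.6932] [46.7806 -0.3694 57.3195] [[366.2052   0.     321.7974]
 [  0.     366.2052 198.34  ]
 [  0.       0.       1.    ]] [-0.0667  0.      0.      0.      0.    ]
top [0.346  0.0674 1.3249] [ 10.2703  -0.2504 -89.5351] [[483.6152   0.     323.0415]
 [  0.     483.6152 204.6851]
 [  0.       0.       1.    ]] [-0.0968  0.      0.      0.      0.    ]
lever_knob scene [364.8 183.3] 0.57 [0.5525 0.1727 0.061 ]
lever_knob top [285.8 208.7] 0.68 [0.5634 0.1624 0.061 ]
lever_pivot scene [391.9 185. ] 0.79 [0.5962 0.2292 0.061 ]
lever_pivot scene [182.8 229.4] 0.21 [ 0.4567 -0.2851  0.061 ]
le
[... 1640 characters left out ...]
_pot scene [213.2 343.8] 0.67 [ 0.7233 -0.3246  0.    ]
brush_pot scene [404.6 190.1] 0.27 [0.5834 0.2986 0.    ]
brush_pot top [457.3 157. ] 0.63 [ 0.7283 -0.3198 -0.    ]
petri_dish scene [383.3 274.1] 0.88 [0.7732 0.0631 0.    ]
petri_dish top [325.8 136.2] 0.68 [0.7855 0.0573 0.    ]
screwdriver scene [337.  158.3] 0.55 [0.3575 0.2199 0.    ]
screwdriver scene [412.8 181.5] 0.32 [0.568  0.3448 0.    ]
screwdriver top [269.6 286.9] 0.89 [0.3584 0.2065 0.    ]
screwdriver top [244.3 204.5] 0.64 [0.5847 0.2832 0.    ]
white_jar scene [179.8 228.9] 0.55 [ 0.3884 -0.2876 -0.    ]
white_jar scene [392. 183.] 0.28 [0.5405 0.2884 0.    ]
white_jar top [447.2 277.7] 0.42 [ 0.3861 -0.2778  0.    ]
```

```bash
python3 - <<'E'
import cv2
for n,(a,b,c,d) in dict(top=(130,330,150,350),scene=(120,320,120,480)).items():
    i=cv2.imread(f"pics/{n}0.png")
    if n=="top": i=i[120:310,140:500]
    else: i=i[120:310,120:480]
    cv2.imwrite(f"pics/{n}0c.png",cv2.resize(i,None,fx=2.2,fy=2.2,interpolation=cv2.INTER_CUBIC))
E
```

```text
(no output)
```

View pics/top0c.png

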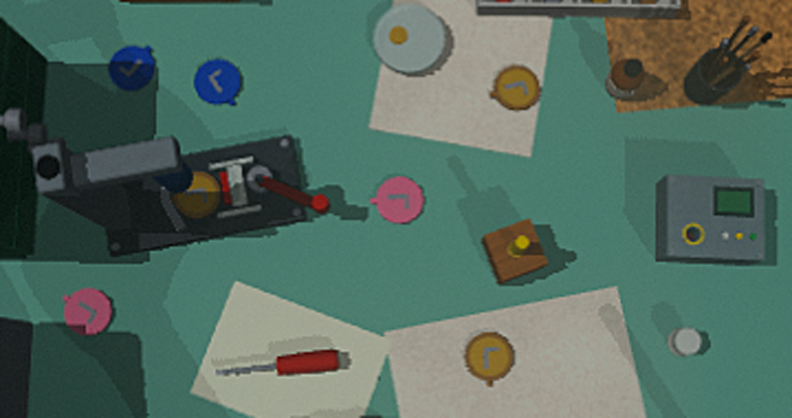

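View pics/scene0c.png

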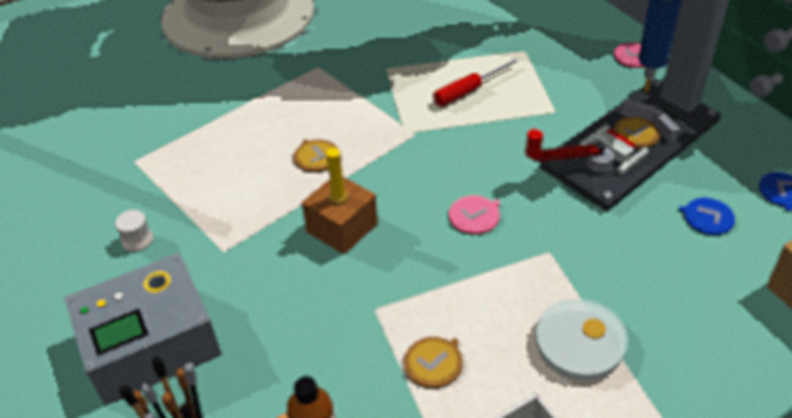

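The images show the red knob in the top view at about (285.5, 212) px, the pivot at (257, 201), the yellow ring at (455.5, 226) and the stylus top at (377, 230). In the scene view, the knob is at (363, 186), the ring at (191, 248) and the stylus top at (272, 189). The pink and blue discs are decoys. I'll refine these positions by colour.

```bash
cat >> h.py <<'E'
def blob(c,px,hs,r=12,smin=120,vmin=60,crop=None):
    h=cv2.cvtColor(c["color"],cv2.COLOR_BGR2HSV).astype(int);m=np.zeros(h.shape[:2],bool)
    x,y=int(px[0]),int(px[1]);s=np.s_[y-r:y+r+1,x-r:x+r+1]
    H=h[...,0];ok=np.zeros_like(m)
    for a,b in hs: ok|=(H>=a)&(H<=b)
    m[s]=(ok&(h[...,1]>smin)&(h[...,2]>vmin))[s]
    return np.argwhere(m)[:,::-1]
E
python3 - <<'E'
from h import *
np.set_printoptions(precision=4,suppress=True)
C={n:cam(n) for n in("scene","top")}
Y=[(20,35)];RD=[(0,8),(172,180)]
for nm,px in dict(scene=(191,248),top=(455,226)).items():
    b=blob(C[nm],px,Y,10,100,80); (cx,cy),ax,a=cv2.fitEllipse(b.astype(np.float32)); print("ring",nm,len(b),b.min(0),b.max(0),b.mean(0),(cx,cy),atz(C[nm],(b.min(0)+b.max(0))/2,.06),atz(C[nm],b.mean(0),.06))
for nm,px in dict(scene=(272,198),top=(376,231)).items():
    b=blob(C[nm],px,Y,16,110,90); print("sty",nm,len(b),b.min(0),b.max(0),b.mean(0))
    for z in (.055,.0875,.12): print(z,atz(C[nm],b.mean(0),z))
    t=b[b[:,1]<=b[:,1].min()+2].mean(0); print(" topend",t,atz(C[nm],t,.118))
for nm,px in dict(scene=(363,184),top=(286,211)).items():
    b=blob(C[nm],px,RD,12,120,60); print("knob",nm,len(b),b.min(0),b.max(0))
    s=b[:,1].min(); 
    for y in range(s,b[:,1].max()+1):
        r=b[b[:,1]==y][:,0]; print(y,r.min(),r.max(),end="; ")
    print()
for P,n in (([.5,-.07,.05],"stand"),):
    for k in C:
        for m in bot.find_in(k,"stylus_stand")[:1]+bot.find_in(k,"stylus_grip")[:1]+bot.find_in(k,"lever_knob")[:1]: print(k,m["location"])
E
```

```text
ring scene 68 [185 243] [197 252] [190.8235 247.6176] (190.86502075195312, 247.63414001464844) [ 0.5188 -0.2859  0.06  ] [ 0.5189 -0.2864  0.06  ]
ring top 42 [450 221] [459 230] [454.4286 225.8333] (454.5921630859375, 225.841796875) [ 0.5221 -0.2865  0.06  ] [ 0.5212 -0.2862  0.06  ]
sty scene 259 [256 184] [277 211] [268.2278 195.5483]
0.055 [ 0.4531 -0.0617  0.055 ]
0.0875 [ 0.4863 -0.075   0.0875]
0.12 [ 0.5195 -0.0882  0.12  ]
 topend [264.5 185.5] [ 0.481 -0.079  0.118]
sty top 50 [371 227] [380 236] [375.52 231.  ]
0.055 [ 0.5066 -0.0758  0.055 ]
0.0875 [ 0.5025 -0.0722  0.0875]
0.12 [ 0.4984 -0.0685  0.12  ]
 topend [377.     228.2667] [ 0.5056 -0.0725  0.118 ]
knob scene 121 [359 179] [375 192]
179 361 364; 180 360 365; 181 360 366; 182 360 366; 183 360 365; 184 360 365; 185 360 365; 186 360 365; 187 360 375; 188 359 375; 189 360 375; 190 360 375; 191 361 374; 192 363 365; 
knob top 54 [274 208] [288 215]
208 276 286; 209 282 287; 210 274 288; 211 276 288; 212 279 288; 213 282 288; 214 282 287; 215 284 286; 
scene [273.2, 217.3]
scene [381.0, 189.2]
top [232.7, 209.9]
top [375.0, 230.5]
top [270.8, 208.8]
```

```bash
python3 - <<'E'
from h import *
np.set_printoptions(precision=4,suppress=True)
C={n:cam(n) for n in("scene","top")};s,t=C["scene"],C["top"]
print("knob",atz(t,(285.3,212),.076),atz(s,(362.8,180.5),.076),atz(s,(362.8,185.5),.061))
print("pivot",atz(t,(257.3,200.9),.055),atz(t,(257.7,200.5),.061),atz(s,(391.9,185),.061))
print("sty end",atz(t,(377.3,230.5),.12),atz(s,(271.8,188.5),.12))
for n,px in (("scene",(272,198)),):
    b=blob(C[n],px,[(20,35)],14,110,90); b=b[b[:,0]>265]
    print([(y,b[b[:,1]==y][:,0].min(),b[b[:,1]==y][:,0].max()) for y in range(b[:,1].min(),b[:,1].max()+1)])
print(proj(s,[[.503,-.0725,.12],[.503,-.0725,.05]]),proj(t,[[.503,-.0725,.12],[.503,-.0725,.05]]))
for d in (0,.1): pass
# fixture plate corner (own -x ends) in the top crop: (295,137),(307,218) -> z .015
for px in ((295,137),(307,218),(109,255)): print("corner",atz(t,(px[0]/2.2+140,px[1]/2.2+120),.015))
E
```

```text
knob [0.552  0.1624 0.076 ] [0.554  0.1634 0.076 ] [0.5567 0.1629 0.061 ]
pivot [0.5849 0.2397 0.055 ] [0.5849 0.2378 0.061 ] [0.5962 0.2292 0.061 ]
sty end [ 0.4997 -0.073   0.12  ] [ 0.502  -0.0701  0.12  ]
[(185, np.int64(266), np.int64(268)), (186, np.int64(266), np.int64(271)), (187, np.int64(266), np.int64(273)), (188, np.int64(266), np.int64(273)), (189, np.int64(267), np.int64(274)), (190, np.int64(267), np.int64(274)), (191, np.int64(267), np.int64(274)), (192, np.int64(266), np.int64(274)), (193, np.int64(266), np.int64(274)), (194, np.int64(266), np.int64(274)), (195, np.int64(269), np.int64(274)), (196, np.int64(269), np.int64(274)), (197, np.int64(269), np.int64(274)), (198, np.int64(270), np.int64(274)), (199, np.int64(270), np.int64(275)), (200, np.int64(270), np.int64(275)), (201, np.int64(270), np.int64(275)), (202, np.int64(270), np.int64(275)), (203, np.int64(270), np.int64(275)), (204, np.int64(270), np.int64(275)), (205, np.int64(270), np.int64(276)), (206, np.int64(270), np.int64(276)), (207, np.int64(270), np.int64(277)), (208, np.int64(270), np.int64(277)), (209, np.int64(270), np.int64(277)), (210, np.int64(270), np.int64(277)), (211, np.int64(272), np.int64(275))]
[[271.0743 189.0989]
 [273.5684 210.1568]] [[377.0932 229.1857]
 [374.0789 232.5698]]
corner [0.6455 0.2001 0.015 ]
corner [0.5422 0.1824 0.015 ]
corner [0.4932 0.4285 0.015 ]
```

Request:
arm_command(series=[[0, 0, 0, 0], [0, 0, 0, 0], [0, 0, 0, 0], [0, 0, 0, 0], [0, 0, 0, 0]], hand=0, grip_force=40)

```text
time: 2.7
ee_pos: [0.2455, 0.4921, 0.1937]
tcp_rot: [-180.0, -0.0, 153.5]
wrist_force: [0.6, -0.8, -0.5]
opening: 0.0122
grasp_force: 0.0
```

Request:
arm_command(series=[[-0.04, -0.017, 0, 0], [-0.08, -0.034, 0, 0], [-0.12, -0.051, 0, 0], [-0.16, -0.068, 0, 0], [-0.2, -0.084, 0, 0]])

```text
time: 3.2
ee_pos: [0.3878, 0.3262, 0.1939]
tcp_rot: [180.0, 0.0, 153.5]
wrist_force: [1.8, 0.9, 0.4]
opening: -0.0001
grasp_force: 0.0
```

Request:
arm_command(series=[[-0.04, -0.017, 0, 0], [-0.08, -0.034, 0.01, -0.02], [-0.12, -0.05, 0.025, -0.04], [-0.16, -0.067, 0.045, -0.06], [-0.183, -0.078, 0.065, -0.08]])

```text
time: 3.7
ee_pos: [0.5176, 0.1739, 0.128]
tcp_rot: [180.0, 0.0, 158.0]
wrist_force: [-0.4, -0.2, -0.1]
opening: 0.0003
grasp_force: 0.0
```

```bash
python3 -c "
from workcell import bot
o=bot.get_obs();print(o['time'],o['q'],o['ee_pos'],o['tcp_rot'])"
```

```text
3.7 [ 1.85799121e+01  3.53034068e+00  1.27237846e+00  8.77002429e+01
 -2.41187492e-02  4.05675403e+01] [0.51761296 0.17385073 0.12803488] [1.79991141e+02 4.74345205e-02 1.58012359e+02]
```

Request:
arm_command(series=[[0, 0, 0.02, 0], [0, 0, 0.04, 0], [0, 0, 0.06, 0], [0, 0, 0.073, 0], [0, 0, 0.073, 0]])

```text
time: 4.2
ee_pos: [0.5149, 0.1759, 0.0539]
tcp_rot: [-179.9, -0.1, 158.1]
wrist_force: [-0.6, 0.2, 1.3]
opening: -0.0004
grasp_force: 0.0
```

```bash
python3 - <<'E'
from h import *
np.set_printoptions(precision=3,suppress=True)
piv=np.array([.586,.239]);p=np.array([.5176,.1739]);yaw=158.
def tc(th,k=.021):
    a=np.radians(th);return piv+.085*np.r_[np.cos(a),np.sin(a)]-k*np.r_[-np.sin(a),np.cos(a)]
ths=np.r_[np.linspace(248,328,21)[1:]]
for i in range(4):
    y=np.radians(yaw);X=np.r_[np.cos(y),np.sin(y)];Y=np.r_[np.sin(y),-np.cos(y)]
    for th in ths[i*5:i*5+5]:
        d=tc(th)-p; print(th,np.array([d@X,d@Y,0,-np.radians(th-90-0-(yaw))if 0 else np.radians(yaw-(th-90))]))
    p=tc(th);yaw=th-90;print(p,yaw)
E
```

```text
252.0 [-0.024 -0.     0.    -0.07 ]
256.0 [-0.03  -0.001  0.    -0.14 ]
260.0 [-0.036 -0.002  0.    -0.209]
264.0 [-0.042 -0.002  0.    -0.279]
268.0 [-0.048 -0.001  0.    -0.349]
[0.562 0.155] 178.0
272.0 [-0.006 -0.001  0.    -0.07 ]
276.0 [-0.012 -0.002  0.    -0.14 ]
280.0 [-0.018 -0.003  0.    -0.209]
284.0 [-0.024 -0.002  0.    -0.279]
288.0 [-0.03  -0.002  0.    -0.349]
[0.592 0.152] 198.0
292.0 [-0.006 -0.001  0.    -0.07 ]
296.0 [-0.012 -0.002  0.    -0.14 ]
300.0 [-0.018 -0.003  0.    -0.209]
304.0 [-0.024 -0.002  0.    -0.279]
308.0 [-0.03  -0.002  0.    -0.349]
[0.622 0.159] 218.0
312.0 [-0.006 -0.001  0.    -0.07 ]
316.0 [-0.012 -0.002  0.    -0.14 ]
320.0 [-0.018 -0.003  0.    -0.209]
324.0 [-0.024 -0.002  0.    -0.279]
328.0 [-0.03  -0.002  0.    -0.349]
[0.647 0.176] 238.0
```

Request:
arm_command(series=[[-0.015, 0, 0, -0.05], [-0.028, -0.001, 0, -0.14], [-0.039, -0.002, 0, -0.21], [-0.045, -0.003, 0, -0.28], [-0.051, -0.002, 0, -0.35]])

```text
time: 4.7
ee_pos: [0.5634, 0.1552, 0.057]
tcp_rot: [180.0, 0.1, 178.3]
wrist_force: [-0.0, -0.5, -0.8]
opening: 0.0002
grasp_force: 0.0
```

Request:
arm_command(series=[[-0.006, -0.001, 0, -0.07], [-0.012, -0.002, 0, -0.14], [-0.018, -0.003, 0, -0.21], [-0.024, -0.002, 0, -0.28], [-0.03, -0.002, 0, -0.35]])

```text
time: 5.2
ee_pos: [0.5932, 0.1526, 0.0571]
tcp_rot: [-180.0, 0.1, -161.6]
wrist_force: [0.6, 1.1, -0.4]
opening: 0.0002
grasp_force: 0.0
```

```bash
python3 - <<'E'
from h import *
c=cam("top");cv2.imwrite("pics/top1.png",cv2.resize(c["color"][150:250,200:340],None,fx=4,fy=4,interpolation=cv2.INTER_CUBIC))
E
```

```text
(no output)
```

View pics/top1.png

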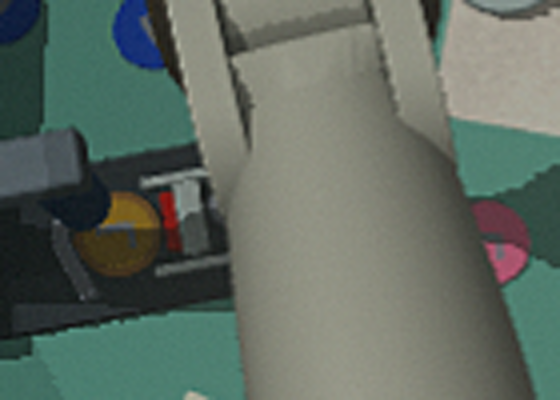

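The arm hides the knob from above. I'll finish the arc and check in the scene view.

Request:
arm_command(series=[[-0.006, -0.001, 0, -0.07], [-0.012, -0.002, 0, -0.14], [-0.018, -0.003, 0, -0.21], [-0.024, -0.002, 0, -0.28], [-0.03, -0.002, 0, -0.35]])

```text
time: 5.75
ee_pos: [0.622, 0.1601, 0.0568]
tcp_rot: [-180.0, 0.1, -141.7]
wrist_force: [-0.1, -0.4, 0.3]
opening: 0.0
grasp_force: 0.0
```

Request:
arm_command(series=[[-0.006, -0.001, 0, -0.07], [-0.012, -0.002, 0, -0.14], [-0.018, -0.003, 0, -0.21], [-0.021, -0.002, 0, -0.25], [-0.024, -0.002, 0, -0.28]])

```text
time: 6.25
ee_pos: [0.642, 0.1734, 0.0566]
tcp_rot: [-180.0, 0.0, -125.7]
wrist_force: [0.2, -0.8, 0.2]
opening: -0.0002
grasp_force: 0.0
```

```bash
python3 - <<'E'
from h import *
c=cam("scene");cv2.imwrite("pics/sc1.png",cv2.resize(c["color"][120:260,320:500],None,fx=4,fy=4,interpolation=cv2.INTER_CUBIC))
E
```

```text
(no output)
```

View pics/sc1.png

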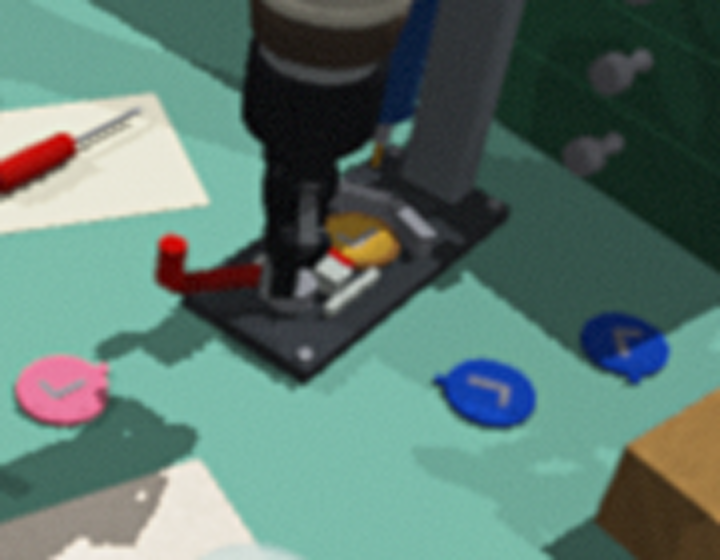

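```bash
python3 - <<'E'
from h import *
np.set_printoptions(precision=4,suppress=True)
s=cam("scene");t=cam("top");o=bot.get_obs();print(o['q'],o['ee_pos'])
e=o['ee_pos'];P=[e,e+[0,0,.1],[.555,.163,.061],[.586,.239,.061]]
print(proj(s,P),'\n',proj(t,P))
print(proj(s,e),"crop",(proj(s,P)-[320,120])*4)
E
```

```text
[ 15.1034  20.2476  12.8357  82.5645  -0.0007 -39.1093] [0.6417 0.1732 0.0561]
[[386.5106 204.4446]
 [391.9732 173.5202]
 [362.4346 185.1114]
 [392.2074 181.5857]] 
 [[282.5751 180.2897]
 [279.4538 171.1409]
 [285.5109 211.8118]
 [257.2765 200.0735]]
[[386.5106 204.4446]] crop [[266.0424 337.7785]
 [287.8926 214.0807]
 [169.7383 260.4458]
 [288.8297 246.3428]]
```

```bash
python3 - <<'E'
from h import *
s=cam("scene");i=s["color"][130:220,340:440]
i=cv2.resize(i,None,fx=6,fy=6,interpolation=cv2.INTER_CUBIC)
i=(255*(i/255.)**.5).astype(np.uint8)
e=bot.get_obs()['ee_pos']
for z in (0,.03,.1):
    p=(proj(s,e+[0,0,z])[0]-[340,130])*6;cv2.circle(i,tuple(int(v) for v in p),4,(255,0,255),1)
cv2.imwrite("pics/sc2.png",i)
E
```

```text
(no output)
```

View pics/sc2.png

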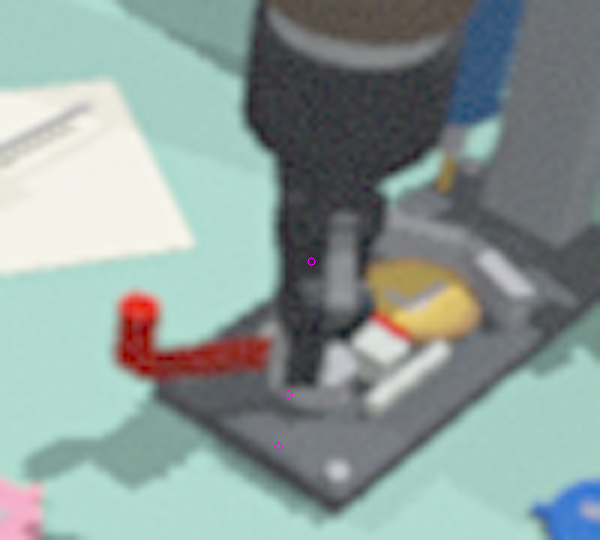

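The lever hasn't moved: the knob is still at about (363, 186) px. The fingertip shows at about (391, 194) px where (386.5, 204) was expected, so the reported pose and the cameras disagree. I'll check that offset in free space.

Request:
arm_command(series=[[0, 0, -0.04, 0], [0, 0, -0.08, 0], [0.03, 0.012, -0.1, 0], [0.07, 0.028, -0.1, 0], [0.11, 0.045, -0.1, 0]], hand=0.08)

```text
time: 6.95
ee_pos: [0.5401, 0.1094, 0.1563]
tcp_rot: [-179.9, 0.1, -125.8]
wrist_force: [-0.2, -0.9, -0.1]
opening: 0.0721
grasp_force: 0.0
```

Request:
arm_command(series=[[0.04, 0.015, 0, 0], [0.065, 0.026, 0, 0], [0.065, 0.026, 0, 0], [0.065, 0.026, 0, 0], [0.065, 0.026, 0, 0]])

```text
time: 7.45
ee_pos: [0.4824, 0.0727, 0.1558]
tcp_rot: [-180.0, 0.0, -125.7]
wrist_force: [-0.9, 0.6, 0.4]
opening: 0.0799
grasp_force: 0.0
```

```bash
python3 - <<'E'
from h import *
np.set_printoptions(precision=4,suppress=True)
o=bot.get_obs();e=o['ee_pos'];rpy=o['tcp_rot'];Rm=R.from_euler('xyz',rpy,degrees=True).as_matrix();print(e,rpy,o['q'],o['opening'])
out=[]
for n in("scene","top"):
    s=cam(n);c=proj(s,e)[0];x0,y0=int(max(0,c[0]-40)),int(max(0,c[1]-50))
    i=cv2.resize(s["color"][y0:y0+100,x0:x0+80],None,fx=5,fy=5,interpolation=cv2.INTER_CUBIC)
    i=(255*(i/255.)**.6).astype(np.uint8)
    for q in ([0,0,0],[0,.05,-.013],[0,-.05,-.013],[0,0,-.073]):
        p=(proj(s,e+Rm@np.array(q))[0]-[x0,y0])*5;cv2.circle(i,tuple(int(v) for v in p),4,(255,0,255),1)
    print(n,x0,y0,c);out.append(i[:500,:400])
cv2.imwrite("pics/pair.png",np.hstack(out))
E
```

```text
[0.4824 0.0727 0.1558] [-179.9818    0.023  -125.7462] [  8.5716  -4.1791  -3.3397  90.8104   0.0038 -45.6822] 0.07987962214831176
scene 278 102 [318.64   152.7192]
top 279 185 [319.1921 235.2307]
```

View pics/pair.png

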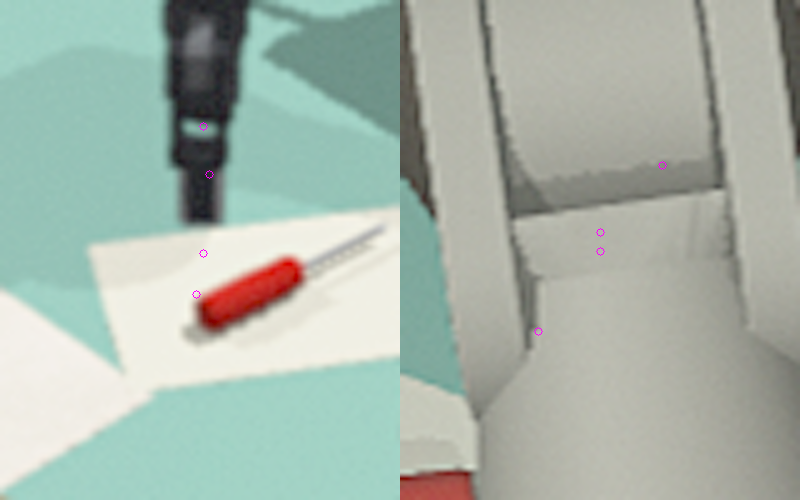

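In free space the finger ends also sit about 35 mm higher than the reported z: tip row about 146 versus 153–160 px expected. That explains passing over the knob. I'll close the fingers, lower them and measure the tip numerically.

Request:
arm_command(series=[[0, 0, 0.03, 0], [0, 0, 0.06, 0], [0, 0, 0.09, 0], [0, 0, 0.11, 0], [0, 0, 0.11, 0]], hand=0)

```text
time: 8.05
ee_pos: [0.4802, 0.0725, 0.0425]
tcp_rot: [179.8, -0.2, -125.7]
wrist_force: [-0.1, -0.6, 0.2]
opening: 0.0067
grasp_force: 0.0
```

Request:
arm_command(series=[[0, 0, 0, 0], [0, 0, 0, 0], [0, 0, 0, 0], [0, 0, 0, 0], [0, 0, 0, 0]])

```text
time: 8.55
ee_pos: [0.4821, 0.0725, 0.0462]
tcp_rot: [-180.0, 0.0, -125.7]
wrist_force: [0.4, -0.2, -0.0]
opening: 0.0004
grasp_force: 0.0
```

```bash
python3 - <<'E'
from h import *
np.set_printoptions(precision=4,suppress=True)
o=bot.get_obs();e=o['ee_pos'];print(e,o['wrist_force'],o['opening'])
s=cam("scene");V=s["color"].max(2)
c=proj(s,[e,e+[0,0,.03],e+[0,0,.073]]);print(c)
for y in range(int(c[2,1])-6,int(c[0,1])+8):
    x=int(c[0,0])
    print(y,' '.join(f"{v:3d}" for v in V[y,x-12:x+14]))
print(x-12)
E
```

```text
[0.4821 0.0725 0.0462] [ 0.3799 -0.21   -0.0481] 0.0003720141445616276
[[318.4878 185.9783]
 [318.4913 177.3724]
 [318.4969 164.3836]]
158 222 225 228 233 237 217 140  54  32  45  68  77  78  68  56  53  51  35  31 109 178 200 195 191 185 180
159 231 232 232 234 238 226 156  66  34  51  73  82  80  67  50  44  40  30  57 140 184 191 188 176 171 161
160 234 233 233 234 235 215 134  48  31  51  68  76  78  63  43  36  29  37  99 165 182 176 168 162 154 143
161 233 233 233 235 235 214 137  48  23  44  58  65  65  54  39  30  24  63 140 173 169 159 152 139 130 116
162 233 232 232 234 237 231 161  59  14  26  37  41  42  34  21  22  21  59 131 157 150 140 130 118 100  91
163 231 232 233 233 237 236 175  71  13  17  26  29  27  23  16  14  16  43 100 129 130 114 100  90  80  96
164 233 233 233 233 235 235 184  84  18  12  21  25  22  19  19  11  13  34  83 102  99  91  83  88  97 143
165 232 233 233 233 235 236 191  99  23   9  17  22  22  17  13  11  16  45  77  88  82  97 125 146 159 193
166 232 233 233 233 235 236 214 130  42   4   9  14  15  16  13  11   8  42  72  87  99 144 193 209 2
[... 2118 characters left out ...]
 185 186 185 186 186 187 187 188 188 188 185 187
187 185 184 185 186 187 186 186 185 185 186 185 185 187 186 188 189 186 189 187 187 185 187 186 188 187 187
188 184 187 185 187 186 186 184 185 185 187 187 186 187 185 187 188 187 189 188 187 186 187 186 187 187 186
189 185 186 184 187 185 186 185 187 185 183 187 186 186 186 186 184 187 186 186 187 188 189 186 187 187 188
190 186 184 186 185 184 185 187 187 186 184 185 186 187 187 188 187 188 185 187 184 186 188 187 188 187 184
191 187 188 186 187 186 186 186 186 187 186 187 185 187 190 188 186 188 189 186 188 186 187 188 187 188 187
192 187 185 186 186 186 187 184 186 184 185 187 187 187 187 187 187 188 185 187 185 187 187 186 186 188 188
306
```

Request:
arm_command(series=[[0, 0, 0.01, 0], [0, 0, 0.02, 0], [0, 0, 0.03, 0], [0, 0, 0.038, 0], [0, 0, 0.038, 0]])

```text
time: 9.1
ee_pos: [0.4808, 0.0723, 0.006]
tcp_rot: [179.9, -0.1, -125.7]
wrist_force: [-0.2, 0.2, -0.6]
opening: -0.0002
grasp_force: 0.0
```

Request:
arm_command(series=[[0, 0, 0.002, 0], [0, 0, 0.004, 0], [0, 0, 0.006, 0], [0, 0, 0.008, 0], [0, 0, 0.01, 0]])

```text
time: 9.6
ee_pos: [0.4819, 0.0724, -0.0024]
tcp_rot: [-180.0, 0.0, -125.7]
wrist_force: [0.7, -0.6, 0.7]
opening: -0.0001
grasp_force: 0.0
```

Reported z is below 0 with no contact, so the z offset is real. I'll probe on down to the bench.

Request:
arm_command(series=[[0, 0, 0.004, 0], [0, 0, 0.008, 0], [0, 0, 0.012, 0], [0, 0, 0.015, 0], [0, 0, 0.018, 0]])

```text
time: 10.1
ee_pos: [0.4817, 0.0724, -0.0207]
tcp_rot: [180.0, -0.0, -125.7]
wrist_force: [-0.1, 0.6, -0.2]
opening: -0.0003
grasp_force: 0.0
```

Request:
arm_command(series=[[0, 0, 0.001, 0], [0, 0, 0.002, 0], [0, 0, 0.003, 0], [0, 0, 0.004, 0], [0, 0, 0.005, 0]])

```text
time: 10.6
ee_pos: [0.4819, 0.0725, -0.0253]
tcp_rot: [-180.0, 0.0, -125.7]
wrist_force: [-0.1, 0.3, -0.4]
opening: 0.0002
grasp_force: 0.0
```

```bash
cat >> h.py <<'E'
def tip():
    o=bot.get_obs();e=o['ee_pos'];s=cam("scene");c=proj(s,e+[0,0,.038])[0]
    x,y=int(c[0]),int(c[1]);V=s["color"].max(2)[y-12:y+12,x-15:x+16];m=np.argwhere(V<75)
    b=m[:,0].max();r=m[(m[:,0]>=b-4)&(m[:,0]<=b-1)]
    print("z",e,"F",o['wrist_force'],"expected(z+.038)",c,"bottom row",y-12+b,"col",x-15+r[:,1].mean())
E
python3 -c "
from h import *
tip()"
```

```text
z [ 0.48187439  0.07246401 -0.02530213] F [-0.14414365  0.31157009 -0.41651452] expected(z+.038) [318.42652626 195.13742211] bottom row 196 col 318.5
```

Request:
arm_command(series=[[0, 0, 0.002, 0], [0, 0, 0.004, 0], [0, 0, 0.006, 0], [0, 0, 0.007, 0], [0, 0, 0.008, 0]])

```text
time: 11.15
ee_pos: [0.4818, 0.0724, -0.0334]
tcp_rot: [180.0, -0.0, -125.7]
wrist_force: [0.0, -0.6, -0.1]
opening: 0.0002
grasp_force: 0.0
```

Request:
arm_command(series=[[0, 0, 0.001, 0], [0, 0, 0.002, 0], [0, 0, 0.003, 0], [0, 0, 0.003, 0], [0, 0, 0.003, 0]])

```text
time: 11.65
ee_pos: [0.4818, 0.0724, -0.0363]
tcp_rot: [-180.0, 0.0, -125.7]
wrist_force: [-0.4, -0.6, 0.4]
opening: 0.0001
grasp_force: 0.0
```

Request:
arm_command(series=[[0, 0, -0.04, 0.14], [0, 0, -0.08, 0.28], [-0.02, 0.007, -0.1, 0.42], [-0.06, 0.02, -0.1, 0.56], [-0.103, 0.0336, -0.1, 0.7]])

```text
time: 12.15
ee_pos: [0.5158, 0.1766, 0.0652]
tcp_rot: [180.0, 0.2, -166.3]
wrist_force: [0.8, 0.0, 0.4]
opening: 0.0003
grasp_force: 0.0
```

Request:
arm_command(series=[[0, 0, 0, 0.14], [0, 0, 0, 0.28], [0, 0, 0, 0.42], [0, 0, 0, 0.56], [0, 0, 0, 0.63]])

```text
time: 12.65
ee_pos: [0.5147, 0.1758, 0.0637]
tcp_rot: [-180.0, 0.0, 157.8]
wrist_force: [0.1, 0.3, 1.0]
opening: 0.0002
grasp_force: 0.0
```

Request:
arm_command(series=[[0, 0, 0.02, 0], [0, 0, 0.04, 0], [0, 0, 0.048, 0], [0, 0, 0.048, 0], [0, 0, 0.048, 0]])

```text
time: 13.15
ee_pos: [0.515, 0.1758, 0.0164]
tcp_rot: [180.0, 0.0, 158.1]
wrist_force: [-0.9, 0.1, -0.1]
opening: -0.0
grasp_force: 0.0
```

Request:
arm_command(series=[[-0.015, 0, 0, -0.05], [-0.028, -0.001, 0, -0.14], [-0.039, -0.002, 0, -0.21], [-0.045, -0.003, 0, -0.28], [-0.051, -0.002, 0, -0.35]])

```text
time: 13.65
ee_pos: [0.5619, 0.1545, 0.0169]
tcp_rot: [180.0, 0.0, 178.3]
wrist_force: [-0.3, -1.1, 0.3]
opening: -0.0001
grasp_force: 0.9
```

```bash
python3 - <<'E'
from h import *
c=cam("scene");cv2.imwrite("pics/sc3.png",cv2.resize(c["color"][140:240,320:460],None,fx=4,fy=4,interpolation=cv2.INTER_CUBIC))
E
```

```text
(no output)
```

View pics/sc3.png

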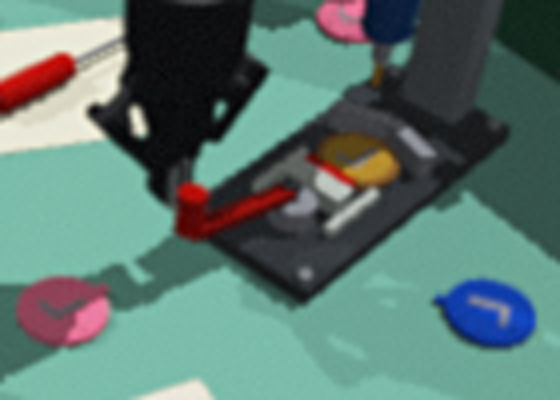

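The finger is now pushing the knob, which has moved to about (367, 192) px. Continuing the arc.

Request:
arm_command(series=[[-0.006, -0.001, 0, -0.07], [-0.012, -0.002, 0, -0.14], [-0.018, -0.003, 0, -0.21], [-0.024, -0.002, 0, -0.28], [-0.03, -0.002, 0, -0.35]])

```text
time: 14.2
ee_pos: [0.5915, 0.1519, 0.0167]
tcp_rot: [-180.0, 0.0, -161.7]
wrist_force: [-1.6, 1.2, -0.4]
opening: 0.0001
grasp_force: 0.7
```

Request:
arm_command(series=[[-0.006, -0.001, 0, -0.07], [-0.012, -0.002, 0, -0.14], [-0.018, -0.003, 0, -0.21], [-0.024, -0.002, 0, -0.28], [-0.03, -0.002, 0, -0.35]])

```text
time: 14.7
ee_pos: [0.6206, 0.1593, 0.0166]
tcp_rot: [-180.0, 0.0, -141.7]
wrist_force: [-1.8, 0.2, -1.0]
opening: -0.0001
grasp_force: 0.7
```

Request:
arm_command(series=[[-0.006, -0.001, 0, -0.07], [-0.012, -0.002, 0, -0.14], [-0.016, -0.003, 0, -0.19], [-0.019, -0.003, 0, -0.22], [-0.022, -0.003, 0, -0.25]])

```text
time: 15.2
ee_pos: [0.6398, 0.1705, 0.0165]
tcp_rot: [-180.0, 0.0, -127.4]
wrist_force: [-0.2, -1.4, 1.6]
opening: -0.0
grasp_force: 0.9
```

```bash
cat >> h.py <<'E'
def knob():
    s=cam("scene");b=blob(s,(395,205),[(0,8),(172,180)],26,140,60)
    for z in (.061,):
        pass
    h=bot.mark_of("scene","lever_knob")[:2]
    for m in h: 
        P=atz(s,m["location"],.061);d=P[:2]-[.586,.239];print(np.round(m["location"],1),m["confidence"],P,"ang",np.degrees(np.arctan2(d[1],d[0]))%360,"r",np.hypot(*d))
    return s
E
python3 -c "
from h import *
knob();print(bot.get_obs()['wrist_force'])"
```

```text
[397.8 201. ] 0.4 [0.65096733 0.2015896  0.061     ] ang 330.0651990461647 r 0.07496860940945417
[-0.58034147  0.36216431  0.0416535 ]
```

Request:
arm_command(series=[[-0.0015, 0, 0, -0.015], [-0.003, 0, 0, -0.03], [-0.0045, 0, 0, -0.045], [-0.006, 0, 0, -0.06], [-0.006, 0, 0, -0.06]])

```text
time: 15.8
ee_pos: [0.643, 0.1751, 0.0157]
tcp_rot: [-180.0, -0.0, -124.0]
wrist_force: [-0.3, -3.1, 1.6]
opening: -0.0
grasp_force: 1.7
```

Request:
arm_command(series=[[-0.001, 0, 0, -0.01], [-0.002, 0, 0, -0.02], [-0.003, 0, 0, -0.03], [-0.004, 0, 0, -0.04], [-0.004, 0, 0, -0.04]])

```text
time: 16.3
ee_pos: [0.6435, 0.1749, 0.0156]
tcp_rot: [-180.0, -0.4, -121.8]
wrist_force: [-9.7, -19.2, 7.9]
opening: 0.0001
grasp_force: 10.8
```

End stop reached, with the push force jumping to about 21 N. I'll back off, lift and check.

Request:
arm_command(series=[[0.006, 0, 0, 0], [0.02, 0, 0, 0], [0.03, 0, -0.04, 0], [0.04, 0, -0.08, 0], [0.06, 0, -0.12, 0]])

```text
time: 16.8
ee_pos: [0.6135, 0.1283, 0.1367]
tcp_rot: [180.0, 0.0, -121.7]
wrist_force: [0.0, -0.4, 0.1]
opening: -0.0001
grasp_force: 0.0
```

```bash
python3 - <<'E'
from h import *
np.set_printoptions(precision=4,suppress=True)
s=knob();o=bot.get_obs();print(o['ee_pos'],o['tcp_rot'],o['q'])
b=blob(s,(398,200),[(0,8),(172,180)],14,140,60);print(b.min(0),b.max(0))
print("expect at 1.5 / 1.35:",[proj(s,[.586+.085*np.cos(a),.239+.085*np.sin(a),.061])[0] for a in (5.65,5.5)])
cv2.imwrite("pics/sc4.png",cv2.resize(s["color"][140:240,320:460],None,fx=4,fy=4,interpolation=cv2.INTER_CUBIC))
E
```

```text
[396.8 203. ] 0.64 [0.6551 0.1946 0.061 ] ang 327.3009486480763 r 0.08214920626403013
[0.6154 0.1272 0.1427] [-179.6301    0.3994 -121.7584] [ 11.6588  14.5805  15.3444  90.2207   0.0359 -46.5813]
[390 187] [401 211]
expect at 1.5 / 1.35: [array([394.8448, 203.7377]), array([389.7186, 203.2286])]
```

View pics/sc4.png

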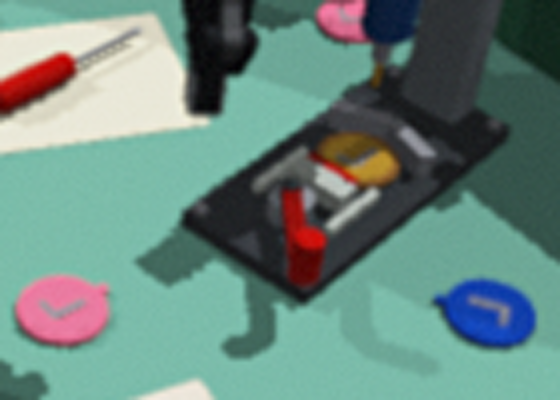

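The lever is fully over, with the knob at (397, 203) px against (395, 204) expected at the stop, and the pad touches the medal. Now the stylus.

Request:
arm_command(series=[[0.045, -0.002, 0, 0.14], [0.09, -0.004, 0, 0.28], [0.135, -0.006, 0, 0.42], [0.18, -0.007, 0, 0.56], [0.229, -0.0086, 0, 0.7]], hand=0.05)

```text
time: 17.4
ee_pos: [0.5, -0.0723, 0.1354]
tcp_rot: [180.0, 0.1, -162.1]
wrist_force: [0.0, -0.6, 1.0]
opening: 0.0505
grasp_force: 0.0
```

Request:
arm_command(series=[[0, 0, 0, 0.14], [0, 0, 0, 0.28], [0, 0, 0, 0.316], [0, 0, 0, 0.316], [0, 0, 0, 0.316]])

```text
time: 17.9
ee_pos: [0.5008, -0.0715, 0.1355]
tcp_rot: [180.0, 0.0, -179.8]
wrist_force: [0.4, -0.0, -0.2]
opening: 0.0502
grasp_force: 0.0
```

```bash
python3 - <<'E'
from h import *
np.set_printoptions(precision=4,suppress=True)
s=cam("scene");o=bot.get_obs();e=o['ee_pos'];print(e,o['tcp_rot'],o['q'],o['opening'])
P=[e+[0,0,.04],e+[0,.03,.032],e+[0,-.03,.032],[.502,-.072,.12]];pr=proj(s,P);print(pr)
i=cv2.resize(s["color"][130:230,210:330],None,fx=6,fy=6,interpolation=cv2.INTER_CUBIC)
i=(255*(i/255.)**.6).astype(np.uint8)
for p in pr: cv2.circle(i,tuple(int(v) for v in (p-[210,130])*6),4,(255,0,255),1)
cv2.imwrite("pics/sc5.png",i)
E
```

```text
[ 0.5008 -0.0715  0.1355] [ 179.979     0.0029 -179.8317] [-8.1336 -1.8693 -3.3674 88.5022  0.0212 -8.3019] 0.049890321784137284
[[268.8861 169.9896]
 [280.9233 168.323 ]
 [257.1727 177.3009]
 [271.0716 188.7837]]
```

View pics/sc5.png

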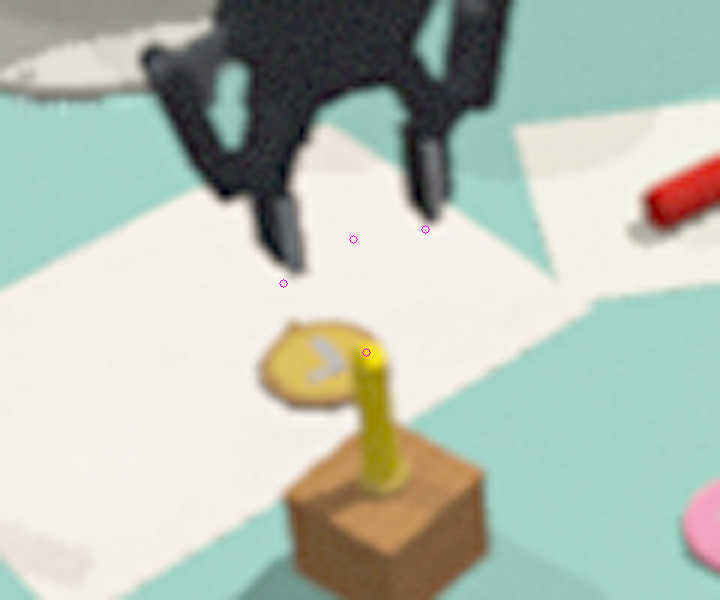

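The gripper's fingertips, at about (258, 175) and (282, 166) px, straddle the stylus axis at (272, 189). Gripper and stylus show the same 1 px camera bias, so they line up. Descending and gripping.

Request:
arm_command(series=[[0, 0, 0.025, 0], [0, 0, 0.05, 0], [0, 0, 0.075, 0], [0, 0, 0.095, 0], [0, 0, 0.1015, 0]])

```text
time: 18.45
ee_pos: [0.4995, -0.0713, 0.0319]
tcp_rot: [180.0, -0.2, -179.9]
wrist_force: [0.3, -0.2, -0.5]
opening: 0.0501
grasp_force: 0.0
```

Request:
arm_command(series=[[0, 0, 0, 0], [0, 0, 0, 0], [0, 0, 0, 0], [0, 0, 0, 0], [0, 0, 0, 0]], hand=0, grip_force=60)

```text
time: 18.95
ee_pos: [0.5014, -0.0719, 0.0353]
tcp_rot: [-180.0, 0.1, -179.9]
wrist_force: [-0.9, 1.0, 5.5]
opening: 0.0146
grasp_force: 58.4
```

Request:
arm_command(series=[[0, 0, 0, 0], [0, 0, 0, 0], [0, 0, 0, 0], [0, 0, 0, 0], [0, 0, 0, 0]])

```text
time: 19.45
ee_pos: [0.5014, -0.0718, 0.0354]
tcp_rot: [-180.0, 0.1, -179.9]
wrist_force: [-0.3, 0.6, 6.1]
opening: 0.0141
grasp_force: 58.4
```

Request:
arm_command(series=[[0, 0, -0.01, 0], [0, 0, -0.03, 0], [0, 0, -0.06, 0], [0, 0, -0.085, 0], [0, 0, -0.085, 0]])

```text
time: 19.95
ee_pos: [0.5023, -0.072, 0.1233]
tcp_rot: [-180.0, 0.3, -179.9]
wrist_force: [-0.4, -0.3, -0.7]
opening: 0.0143
grasp_force: 58.6
```

Request:
arm_command(series=[[-0.003, -0.03, 0, 0], [-0.007, -0.07, 0, 0], [-0.011, -0.11, 0, 0], [-0.015, -0.15, 0, 0], [-0.017, -0.18, 0, 0]])

```text
time: 20.45
ee_pos: [0.5175, -0.2538, 0.1185]
tcp_rot: [180.0, -0.1, -180.0]
wrist_force: [0.4, 0.1, -0.3]
opening: 0.0144
grasp_force: 58.7
```

Request:
arm_command(series=[[-0.001, -0.02, 0, 0], [-0.0015, -0.034, 0, 0], [-0.0015, -0.034, 0, 0], [-0.0015, -0.034, 0, 0], [-0.0015, -0.034, 0, 0]])

```text
time: 20.95
ee_pos: [0.5196, -0.2846, 0.1193]
tcp_rot: [180.0, 0.0, -179.9]
wrist_force: [-0.1, 0.2, -0.5]
opening: 0.0147
grasp_force: 58.7
```

```bash
python3 - <<'E'
from h import *
np.set_printoptions(precision=4,suppress=True)
s=cam("scene");o=bot.get_obs();e=o['ee_pos'];print(e,o['tcp_rot'],o['q'],o['opening'],o['wrist_force'])
tipz=e[2]-.0354+.005
P=[[e[0],e[1],tipz],[e[0],e[1],tipz+.045]];pr=proj(s,P);print("pred tip/collar",tipz,pr, "ap",proj(s,[.52,-.2863,.06]))
print(bot.mark_of("scene","stylus_tip")[:2],bot.mark_of("scene","aperture")[:1])
i=cv2.resize(s["color"][170:280,150:250],None,fx=5,fy=5,interpolation=cv2.INTER_CUBIC)
i=(255*(i/255.)**.6).astype(np.uint8)
for p in pr: cv2.circle(i,tuple(int(v) for v in (p-[150,170])*5),3,(255,0,255),1)
cv2.imwrite("pics/sc6.png",i)
E
```

```text
[ 0.5196 -0.2847  0.1194] [ 179.995     0.0099 -179.8551] [-28.7207   9.94     7.3407  87.3945   0.0092 -28.8656] 0.014587649083404198 [0.4873 0.0602 0.5321]
pred tip/collar 0.08902871835749818 [[188.4744 238.9824]
 [183.2077 224.8864]] ap [[191.0186 247.9234]]
[{'location': [189.3, 237.7], 'confidence': 0.6}] [{'location': [189.9, 245.2], 'confidence': 0.79}]
```

View pics/sc6.png

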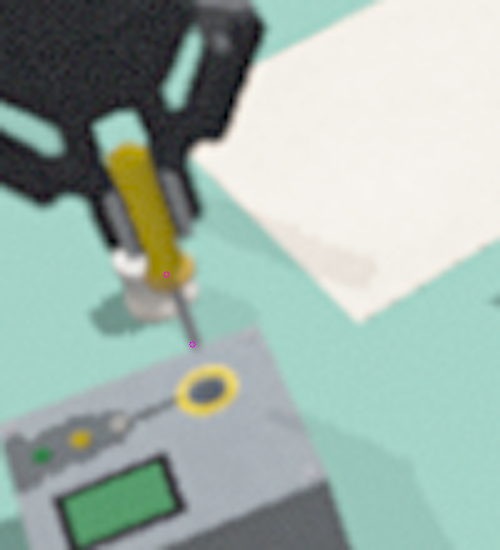

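The tip is at about (189, 239) px, upright above the ring centre at (191, 248), and matches the prediction. I'll nudge 2 mm in -y and descend.

Request:
arm_command(series=[[0.0005, -0.0023, 0, 0], [0.0005, -0.0023, 0.01, 0], [0.0005, -0.0023, 0.022, 0], [0.0005, -0.0023, 0.034, 0], [0.0005, -0.0023, 0.044, 0]])

```text
time: 21.6
ee_pos: [0.5184, -0.2878, 0.0733]
tcp_rot: [180.0, -0.1, -179.9]
wrist_force: [-0.2, 0.5, -0.3]
opening: 0.0148
grasp_force: 58.7
```

Request:
arm_command(series=[[0, 0, 0, 0], [0, 0, 0.002, 0], [0, 0, 0.004, 0], [0, 0, 0.006, 0], [0, 0, 0.006, 0]])

```text
time: 22.1
ee_pos: [0.519, -0.2881, 0.0692]
tcp_rot: [-180.0, 0.0, -179.9]
wrist_force: [-0.7, 0.6, -0.5]
opening: 0.0146
grasp_force: 58.7
```

Request:
arm_command(series=[[0, 0, 0.001, 0], [0, 0, 0.002, 0], [0, 0, 0.004, 0], [0, 0, 0.006, 0], [0, 0, 0.006, 0]])

```text
time: 22.6
ee_pos: [0.519, -0.2881, 0.0633]
tcp_rot: [-180.0, 0.0, -179.9]
wrist_force: [-0.6, 0.1, 2.5]
opening: 0.0147
grasp_force: 58.9
```

Request:
arm_command(series=[[0, 0, 0.001, 0], [0, 0, 0.002, 0], [0, 0, 0.003, 0], [0, 0, 0.003, 0], [0, 0, 0.003, 0]])

```text
time: 23.1
ee_pos: [0.5191, -0.2881, 0.0605]
tcp_rot: [-180.0, 0.0, -179.9]
wrist_force: [-0.2, 0.5, 5.4]
opening: 0.0145
grasp_force: 59.1
```

The button is springing back as specified: 2.5 N, then 5.4 N. I'll press on to the stop.

Request:
arm_command(series=[[0, 0, 0.0005, 0], [0, 0, 0.001, 0], [0, 0, 0.0015, 0], [0, 0, 0.0015, 0], [0, 0, 0.0015, 0]])

```text
time: 23.6
ee_pos: [0.5194, -0.2883, 0.06]
tcp_rot: [-180.0, 0.1, -179.9]
wrist_force: [-1.4, 1.1, 11.8]
opening: 0.0147
grasp_force: 60.0
```

Request:
arm_command(series=[[0, 0, 0, 0], [0, 0, 0.0005, 0], [0, 0, 0.001, 0], [0, 0, 0.001, 0], [0, 0, 0.001, 0]])

```text
time: 24.1
ee_pos: [0.5196, -0.2884, 0.0598]
tcp_rot: [-179.9, 0.1, -179.9]
wrist_force: [-2.9, 1.7, 16.0]
opening: 0.0144
grasp_force: 60.5
```

The button is at its stop at 16 N. One last check of the lever and the other things, then hand in.

```bash
python3 - <<'E'
from h import *
knob();o=bot.get_obs();print(o['wrist_force'],o['ee_pos'],o['grasp_force'],o['time'])
print(bot.job_done())
E
```

```text
[398.1 202.6] 0.74 [0.65578452 0.19835185 0.061     ] ang 329.7800153374474 r 0.08075983680571325
[211.8 341.6] 0.7 [ 0.75160872 -0.32492127  0.061     ] ang 286.36611470040583 r 0.5877358637871556
[-2.20168023  1.86211074 16.63614214] [ 0.51965529 -0.2883606   0.05985823] 60.52549660205841 24.2
the job is handed in; nothing more can be done
None
```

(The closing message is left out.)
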